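# Drop the exhaust U-bolt over the pipe into its bracket

### The job

Clamp the exhaust pipe: of the three U-bolts standing in the wooden rack, take the middle-sized one, the one whose legs match the two square holes of the bracket, and set it upright over the pipe with one leg through each hole, all the way down until its bend rests on the pipe. Then let go, and leave the other two U-bolts standing in the rack.

Things in the scene. Friction and masses are not known exactly. Their poses are not given: they have to be found in the camera images.
- ubolt_middle: Middle-sized steel U-bolt, 10 mm round bar, bend up, legs down: legs 76 mm apart (centres), 92 mm tall, 0.14 kg. Origin midway between the leg ends; z up to the bend, whose bar axis is 87 mm above the origin (level over the middle 17 mm); y from leg to leg, x square to the U. Same either way round. Stands loose in any row of the rack, leg ends 10 mm above the table; lifts straight out.
- ubolt_narrow: Narrow steel U-bolt, 10 mm bar: legs 44 mm apart (centres), 85 mm tall; origin and axes as the middle one. Stays in the rack: a wooden board 210 x 160 x 10 mm with three rows 70 mm apart, each a groove 15 mm wide between two 8 mm rails whose tops are 42 mm above the table. U-bolts stand on the board in the grooves, one in each row, in any order.
- ubolt_wide: Wide steel U-bolt, 10 mm bar: legs 108 mm apart (centres), 100 mm tall; origin and axes as the middle one. Stands in another row of the rack and stays there.
- bracket: Fixed steel bracket with a pipe. Origin on the table under its centre, z up. Pipe along x: 44 mm diameter, top 104 mm high, x = -130 to 130 mm, with an 84 mm flange at x = -134. It lies on a plate 120 x 156 x 8 mm, top 60 mm high, open beneath, with 28 mm square through holes at x = 0, y = +38 and -38 mm. U-bolt home: bend on the pipe, bar axis 109 mm, leg ends 22 mm above the table.

How it is judged:
At the end, for the whole second after the job is handed in: The middle U-bolt rests over the pipe, a leg in each hole: leg ends under 34 mm above the table (home: 22), midpoint within 20 mm of the bracket's centre, square to the pipe within 20 deg, upright within 17 deg; the other two stand upright (17 deg) in the rack, within 40 mm of their places (z of ubolt_middle in the frame of bracket below 0.034 m and horizontal distance between ubolt_middle and bracket below 0.02 m and angle between the x axis of ubolt_middle and the x axis of bracket, either way round below 0.35 rad and angle between each of ubolt_middle, ubolt_narrow, ubolt_wide's own z axis and vertical below 0.3 rad and linear speed of ubolt_middle below 0.03 m/s); the robot touches nothing.
It fails at once if the narrow or the wide U-bolt was taken or knocked from its place in the rack (moved more than 40 mm) (distance of any of ubolt_narrow, ubolt_wide from where it was at the start of the episode above 0.04 m).
It also fails if it takes over 35 s, if anything falls off the work surface, if the arm or the gripper's body presses on something with over 40 N, if the wrist force passes 120 N, or if a joint passes its speed limit or range.

### The arm

A 6-joint arm with a two-finger parallel gripper is mounted at the origin on the work surface. World frame = base frame: x ahead of the robot, y to its left, z up, the work surface at z = 0. Lengths are in m, angles in rad, forces in N, time in s.
With the tool pointing down it reaches from about 0.375 to 0.9 m from the base axis. Payload 3.1 kg.
Tool frame: the origin (TCP) lies where the fingers leave the gripper's body, on its centre line; the fingertips stand 70 mm ahead of it and the grasp point (between the pads) lies 51 mm ahead of it (robot.tip_reach is the distance from the TCP to the fingertips, in m); z points along the fingers, y is the line along which they close (so a half turn about z gives the same grasp; the last joint's range is limited). The gripper opens to 87 mm and grips with 3 to 60 N. Pads are 19 mm wide; open, the fingers measure 117 mm over their backs; the gripper's body (75 mm by 190 mm) begins 51 mm behind the grasp point.
Start: joints at [-1.28, 0.527, 1.433, -0, 1.181, -0.178], TCP at [0.283, -0.557, 0.292] pointing down, gripper open.
Joint ranges: [-3.08, 3.08], [-0.75, 2.2], [0.22, 2.44], [-1.43, 4.57], [0, 2.65], [-2.85, 2.85]. Speed limits (rad/s): [2.79, 2.79, 3.14, 3.14, 3.14, 3.14].

### API

Orientations are given as a unit quaternion [x, y, z, w].
In Python, from rig import robot gives the robot as it stands.
- The arm moves only by the tool carry_out, never from a script. Its argument "rows" is a list that holds one entry, the list of rows, each a list of 6 numbers: the shift along the tool's x, y, z in mm, then the turn, a rotation vector about the tool's x, y, z in units of 8 degrees (1.0 is 8 degrees). A call has 1 to 20 rows; each row is the pose to reach, as a shift and turn from the pose commanded when the call began, along the tool's axes at that moment; what a row does not reach only later rows make up. A row lasts 1/10 s, in which the tool goes at most 50 mm and 8.59 degrees, less where a joint would pass 70% of its speed; a pose out of reach is approached as far as the arm can. A call with a gripper value outside its range is refused whole. "fingers" is the opening, from 0 (shut) to 1 (fully open), set as the call begins (left out, the last holds). The fingers move at their own pace and stop on an object; "grip_force" is the grip in N (left out, the last holds). Time passes only in rows, so rows that repeat a pose let the fingers close. It gives the time, the measured TCP pose, the force and the opening at its end, in the units of the state.
- robot.get_obs(): the state, without advancing time (a new reading comes with each control period).
- robot.camera(name): name is "scene" or "top"; returns a dict with "color" (384x512x3 uint8, red, green, blue), "depth" (384x512 float32, m along the optical axis (not along the pixel's ray), 0 where there is no reading), "K" (3x3 intrinsics, pixels), "camera_from_world" (4x4, takes a point from world to camera coordinates). Camera axes: x right, y down, z forward; pixel columns grow to the right and rows downward; lengths in m; the calibration is good to about 2 mm. A picture is of the moment at which its call begins.
- robot.hand_in(): hands the job in, once; it reports no verdict.
The state is a dict: "time": time; "q": joint angles; "joint_velocities": joint speeds; "joint_torque": joint torques, N m; "position": TCP position; "tool_rot": TCP orientation; "ft_force": force on the tool from outside, world axes, zero at the start; "moment": the same for the moment, N m; "grip_width": finger opening in m.
Only numpy, scipy, OpenCV 4.12 (cv2) and the standard library are available. Lean on these libraries where they do the work, as an engineer would, in place of code of your own. Each camera call takes 0.05 s, during which the arm holds its last target. There are 200 camera calls.

## Working session

There is one attempt and no reset: what is moved stays moved. The work goes in short steps, Python scripts to look and compute and a tool call to move; the robot and the scene stay as the last step left them, time stands still between calls to the robot, and variables do not carry over. Pictures are saved under pics/ and viewed, on a budget of 10 in all, crops included, one or two more only if the job needs it, and the job is handed in when it is done.

Besides the shell and the picture viewer there is one more tool, called after "Emit:" by a JSON object that holds its "op" and its "data", one argument or row to a line. carry_out: Moves the arm, as the interface text tells. Its arguments: {"type":"object","properties":{"rows":{"type":"array"},"fingers":{"type":"number"},"grip_force":{"type":"number"}},"required":["rows"]}

```bash
mkdir -p pics; ls; cat > h.py <<'E'
import numpy as np, cv2
from rig import robot
def shot(n,f=None):
    c=robot.camera(n)
    if f: cv2.imwrite('pics/'+f,c['color'][:,:,::-1])
    return c
def pts(c):
    d=c['depth'];h,w=d.shape;u,v=np.meshgrid(np.arange(w),np.arange(h));K=c['K']
    P=np.stack([(u-K[0,2])/K[0,0]*d,(v-K[1,2])/K[1,1]*d,d,np.ones_like(d)],-1)
    W=P@np.linalg.inv(c['camera_from_world']).T
    W[d==0]=np.nan
    return W[...,:3]
E
python3 - <<'E'
from h import *
for n in('top','scene'):
    c=shot(n,n+'0.png');print(n,c['K'].round(1).tolist(),np.linalg.inv(c['camera_from_world']).round(3).tolist())
    np.savez(n+'0.npz',**c)
print(robot.get_obs())
E
```

```text
pics
top [[496.6, 0.0, 253.2], [0.0, 496.6, 191.9], [0.0, 0.0, 1.0]] [[0.018, -0.987, 0.157, 0.398], [-1.0, -0.021, -0.021, -0.006], [0.024, -0.157, -0.987, 1.048], [0.0, 0.0, 0.0, 1.0]]
scene [[411.3, 0.0, 258.8], [0.0, 411.3, 195.0], [0.0, 0.0, 1.0]] [[0.253, 0.772, -0.583, 1.044], [0.967, -0.202, 0.153, -0.168], [0.001, -0.603, -0.798, 0.756], [0.0, 0.0, 0.0, 1.0]]
{'time': 0.1, 'q': array([-1.27950850e+00,  5.28358416e-01,  1.43381129e+00, -2.12132915e-05,
        1.18138809e+00, -1.78521345e-01]), 'joint_velocities': array([ 0.00194138, -0.00260815, -0.00417444, -0.00042362,  0.00126621,
       -0.00027392]), 'joint_torque': array([-9.03925297e-05, -4.40983629e+01, -1.77151805e+01,  6.34765788e-02,
        5.33498602e-02, -3.32871070e-05]), 'position': array([ 0.28279971, -0.55675184,  0.29136663]), 'tool_rot': array([ 9.72535145e-01,  2.32754005e-01, -6.51639665e-05, -9.80452582e-04]), 'ft_force': array([ 0.68968059, -0.55746257, -0.16243203]), 'moment': array([-0.00078366,  0.00193332,  0.0083376 ]), 'grip_width': 0.08739895639506817}
```

View pics/top0.png

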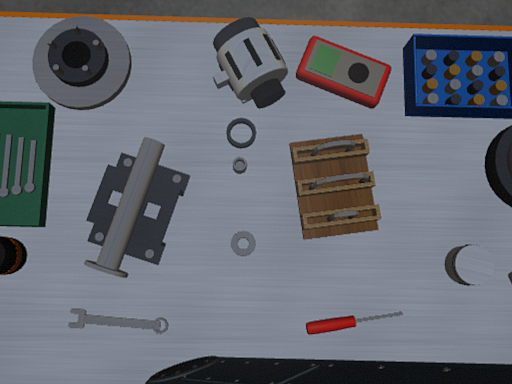

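View pics/scene0.png

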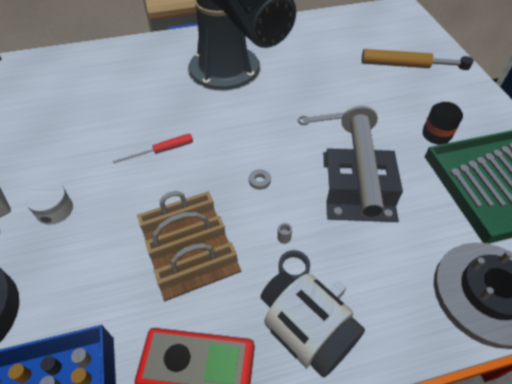

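Top view: the bracket is around (135,205) with its flange at (107,268). The rack is around (335,187), with bends at about (333,147), (340,182) and (345,214). Next I'll measure them with depth.

```bash
cat > m.py <<'E'
from h import *
def rackpts(n):
    c=np.load(n+'0.npz');W=pts(c);h,w=W.shape[:2]
    m=np.zeros((h,w),bool)
    if n=='top': m[125:245,285:385]=1
    else: m[180:305,125:245]=1
    return c,W,m
for n in('top','scene'):
    c,W,m=rackpts(n)
    k=(m&(W[...,2]>0.056)).astype(np.uint8)
    N,L=cv2.connectedComponents(k)
    for i in range(1,N):
        s=L==i
        if s.sum()<15: continue
        P=W[s];ce=P.mean(0);e=np.linalg.svd((P-ce)[:,:2],full_matrices=False)[2][0]
        t=(P-ce)[:,:2]@e
        ctr=ce[:2]+e*(t.max()+t.min())/2
        print(n,s.sum(),np.argwhere(s).mean(0).round(),'ctr',ctr.round(4),'ext',np.ptp(t).round(4),'zmax',np.nanpercentile(P[:,2],97).round(4),'ang',np.degrees(np.arctan2(e[1],e[0])).round(1))
# bracket
for n in('top','scene'):
    c=np.load(n+'0.npz');W=pts(c);m=np.zeros(W.shape[:2],bool)
    if n=='top': m[130:285,75:200]=1
    else: m[95:225,310:410]=1
    s=m&(W[...,2]>0.085)&(W[...,2]<0.16);P=W[s];
    q=P[(P[:,2]>0.095)&(P[:,2]<0.108)]
    ce=q.mean(0);e=np.linalg.svd((q-ce)[:,:2],full_matrices=False)[2][0];t=(P-ce)[:,:2]@e
    print(n,'pipe',ce.round(4),'ang',np.degrees(np.arctan2(e[1],e[0])).round(1),'ends',(ce[:2]+e*t.max()).round(4),(ce[:2]+e*t.min()).round(4),'zmax',np.nanpercentile(P[:,2],97).round(4))
    pl=m&(W[...,2]>0.052)&(W[...,2]<0.067)
    p=W[pl][:,:2].astype(np.float32)
    print(' plate',cv2.minAreaRect(p*1000),len(p))
E
python3 m.py
```

```text
top 220 [144. 335.] ctr [ 0.65   -0.1919] ext 0.0849 zmax 0.1032 ang -82.1
top 292 [178. 341.] ctr [ 0.5813 -0.2024] ext 0.1109 zmax 0.111 ang -81.7
top 141 [213. 345.] ctr [ 0.5119 -0.2092] ext 0.0509 zmax 0.0956 ang -82.2
scene 188 [197. 171.] ctr [ 0.5125 -0.2125] ext 0.0538 zmax 0.097 ang 98.4
scene 359 [221. 177.] ctr [ 0.5821 -0.2062] ext 0.1148 zmax 0.1112 ang 98.6
scene 297 [251. 190.] ctr [ 0.6508 -0.1942] ext 0.0844 zmax 0.104 ang 98.5
top pipe [0.5204 0.2111 0.1014] ang 162.9 ends [0.3934 0.2501] [0.6497 0.1713] zmax 0.1185
 plate ((492.5289001464844, 221.71331787109375), (156.8330535888672, 190.14797973632812), 72.61247253417969) 2990
scene pipe [0.5267 0.2054 0.1021] ang -17.3 ends [0.6484 0.1673] [0.3899 0.2481] zmax 0.119
 plate ((521.3563842773438, 209.10699462890625), (156.8267059326172, 263.52593994140625), 72.67342376708984) 2056
```

```bash
cat >> h.py <<'E'
from scipy.spatial.transform import Rotation as R
def yawrot(deg):  # tool down, tool x at world angle deg
    a=np.radians(deg);x=[np.cos(a),np.sin(a),0];z=[0,0,-1];return R.from_matrix(np.c_[x,np.cross(z,x),z])
def go(p,deg):
    o=robot.get_obs();r=R.from_quat(o['tool_rot']);t=yawrot(deg)
    print('move',(r.inv().apply(np.array(p)-o['position'])*1000).round(1),((r.inv()*t).as_rotvec(degrees=True)/8).round(2),'t',o['time'],'pos',o['position'].round(4),'F',o['ft_force'].round(1),'w',round(o['grip_width'],4))
E
python3 - <<'E'
from h import *
c=np.load('top0.npz');K=c['K'];T=np.linalg.inv(c['camera_from_world'])
W=pts(c);g=c['color'].mean(2)
m=np.zeros(g.shape,np.uint8);m[185:222,105:165]=1
k=((W[...,2]<0.03)&(m>0)).astype(np.uint8)
N,L,st,ce=cv2.connectedComponentsWithStats(k)
for i in range(1,N):
    if st[i,4]<30: continue
    uv=np.argwhere(L==i)[:,::-1]
    (u,v),sz,a=cv2.minAreaRect(uv.astype(np.float32))
    d=T[:3,:3]@[(u-K[0,2])/K[0,0],(v-K[1,2])/K[1,1],1];p=T[:3,3]+d*(0.058-T[2,3])/d[2]
    print(st[i],u,v,sz,a,p.round(4))
go([0.645,-0.156,0.28],98.3)
E
```

```text
[108 190  15  16 143] 115.0 197.5 (10.18257999420166, 13.8108549118042) 20.556047439575195 [0.5378 0.2494 0.058 ]
[144 202  17  17 182] 152.0499725341797 209.8500213623047 (13.281566619873047, 13.597793579101562) 18.434947967529297 [0.5145 0.1744 0.058 ]
move [ 504.4 -193.3   11.9] [-0.01 -0.01 -8.92] t 0.1 pos [ 0.2828 -0.5568  0.2914] F [ 0.7 -0.6 -0.2] w 0.0874
```

Emit:
{"op": "carry_out", "data": {
  "rows": [
    [[0, 0, 0, 0, 0, 0]]
  ],
  "fingers": 0.5
}}

```text
time: 0.2
position: [0.2829, -0.5569, 0.2916]
tool_rot: [0.973, 0.233, -0.0, -0.001]
ft_force: [0.9, -0.6, 0.2]
grip_width: 0.0839
```

Emit:
{"op": "carry_out", "data": {
  "rows": [
    [[50, -19, 1, 0, 0, -1], [100, -38, 2, 0, 0, -2], [150, -58, 3, 0, 0, -3], [200, -77, 5, 0, 0, -4], [250, -96, 6, 0, 0, -5], [300, -115, 7, 0, 0, -6], [350, -134, 8, 0, 0, -7], [400, -153, 10, 0, 0, -8], [450, -173, 11, 0, 0, -8.9], [504, -193, 12, 0, 0, -8.92], [504, -193, 12, 0, 0, -8.92], [504, -193, 12, 0, 0, -8.92], [504, -193, 12, 0, 0, -8.92], [504, -193, 12, 0, 0, -8.92]]
  ]
}}

```text
time: 1.6
position: [0.6442, -0.1578, 0.2799]
tool_rot: [0.655, 0.756, -0.0, -0.0]
ft_force: [-0.4, 0.9, -0.8]
grip_width: 0.0438
```

```bash
python3 - <<'E'
from h import *
c=shot('scene','s1.png');im=c['color'][150:310,110:270,::-1]
cv2.imwrite('pics/s1c.png',cv2.resize(im,None,fx=3.5,fy=3.5))
go([0.645,-0.1564,0.126],98.3)
E
```

```text
move [  1.6   1.3 154.1] [-0.01 -0.   -0.01] t 1.65 pos [ 0.6441 -0.1582  0.2801] F [0.3 0.5 0.6] w 0.0438
```

View pics/s1c.png

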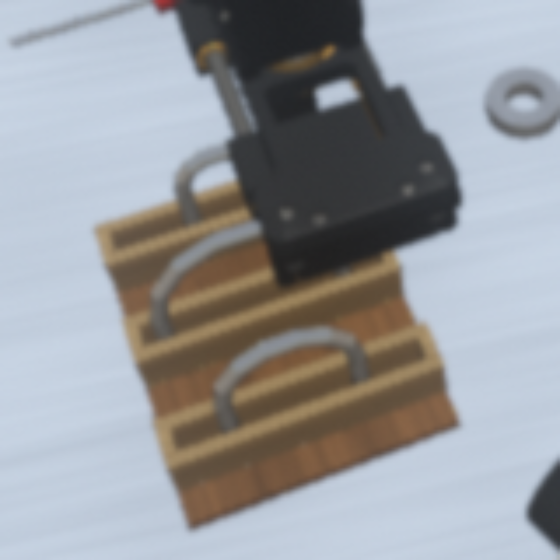

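The crop shows the gripper above the far row, where the middle U-bolt's bend is at about (290,345), and both other U-bolts are clear of it. I'll descend onto its +y shoulder.

Emit:
{"op": "carry_out", "data": {
  "rows": [
    [[1.5, 1.3, 30, 0, 0, 0], [1.5, 1.3, 60, 0, 0, 0], [1.5, 1.3, 90, 0, 0, 0], [1.5, 1.3, 110, 0, 0, 0], [1.5, 1.3, 125, 0, 0, 0], [1.5, 1.3, 140, 0, 0, 0], [1.5, 1.3, 150, 0, 0, 0], [1.5, 1.3, 154, 0, 0, 0], [1.5, 1.3, 154, 0, 0, 0], [1.5, 1.3, 154, 0, 0, 0]]
  ]
}}

```text
time: 2.65
position: [0.6466, -0.1555, 0.127]
tool_rot: [0.654, 0.756, 0.0, 0.001]
ft_force: [-0.2, -0.5, -0.1]
grip_width: 0.0433
```

Emit:
{"op": "carry_out", "data": {
  "rows": [
    [[0, 0, 0, 0, 0, 0], [0, 0, 0, 0, 0, 0], [0, 0, 0, 0, 0, 0], [0, 0, 0, 0, 0, 0], [0, 0, 0, 0, 0, 0], [0, 0, 0, 0, 0, 0], [0, 0, 0, 0, 0, 0], [0, 0, 0, 0, 0, 0], [0, 0, 0, 0, 0, 0], [0, 0, 0, 0, 0, 0]]
  ],
  "fingers": 0,
  "grip_force": 30
}}

```text
time: 3.65
position: [0.6461, -0.1553, 0.1263]
tool_rot: [0.654, 0.756, 0.0, 0.0]
ft_force: [0.0, 0.2, 0.2]
grip_width: 0.0087
```

Emit:
{"op": "carry_out", "data": {
  "rows": [
    [[0, 0, -10, 0, 0, 0], [0, 0, -25, 0, 0, 0], [0, 0, -45, 0, 0, 0], [0, 0, -70, 0, 0, 0], [0, 0, -95, 0, 0, 0], [0, 0, -120, 0, 0, 0], [0, 0, -140, 0, 0, 0], [0, 0, -150, 0, 0, 0], [0, 0, -154, 0, 0, 0], [0, 0, -154, 0, 0, 0]]
  ]
}}

```text
time: 4.65
position: [0.6459, -0.1553, 0.2806]
tool_rot: [0.654, 0.756, 0.0, 0.0]
ft_force: [0.6, -0.2, -1.4]
grip_width: 0.0094
```

```bash
python3 - <<'E'
from h import *
c=shot('scene','s2.png')
im=c['color'][130:310,110:300,::-1]
cv2.imwrite('pics/s2c.png',cv2.resize(im,None,fx=3.2,fy=3.2))
go([0.525+.0109,0.209+.0354,0.29],72.9)
E
```

```text
move [411.2 -51.1 -10. ] [-0.01 -0.    3.17] t 4.7 pos [ 0.6456 -0.1552  0.2797] F [-0.5  0.2 -1.2] w 0.009
```

View pics/s2c.png

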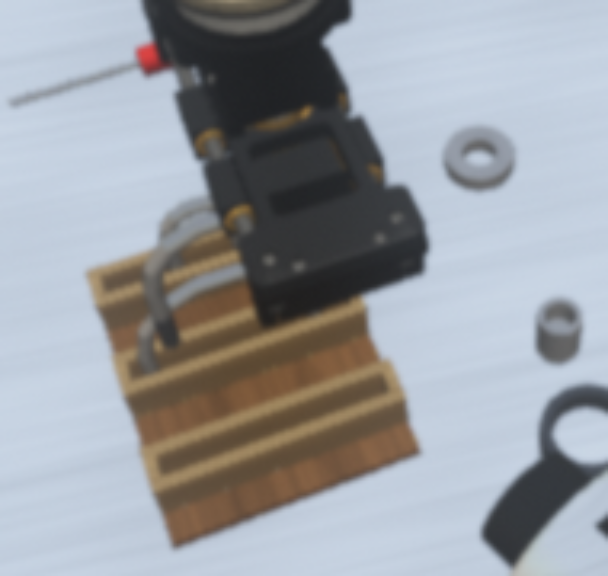

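Far row is empty, and the middle U-bolt hangs from the gripper with its leg end at about (170,340). The other two are still in place. Next I'll carry it above the bracket.

Emit:
{"op": "carry_out", "data": {
  "rows": [
    [[15, -2, -1, 0, 0, 0.1], [40, -5, -2, 0, 0, 0.3], [75, -9, -3, 0, 0, 0.6], [115, -14, -4, 0, 0, 0.9], [155, -19, -5, 0, 0, 1.2], [195, -24, -6, 0, 0, 1.5], [235, -29, -7, 0, 0, 1.8], [275, -34, -8, 0, 0, 2.1], [315, -39, -9, 0, 0, 2.4], [350, -43, -10, 0, 0, 2.7], [380, -47, -10, 0, 0, 2.9], [400, -50, -10, 0, 0, 3.1], [411, -51, -10, 0, 0, 3.17], [411, -51, -10, 0, 0, 3.17], [411, -51, -10, 0, 0, 3.17], [411, -51, -10, 0, 0, 3.17]]
  ]
}}

```text
time: 6.3
position: [0.5369, 0.2429, 0.29]
tool_rot: [0.805, 0.594, -0.0, 0.0]
ft_force: [-0.1, 0.1, -2.2]
grip_width: 0.0091
```

```bash
python3 - <<'E'
from h import *
c=shot('scene');np.savez('scene3.npz',**c)
a=c['color'][20:230,280:440,::-1]
d=shot('top');np.savez('top3.npz',**d)
b=d['color'][120:290,60:220,::-1]
a=cv2.resize(a,(400,525));b=cv2.resize(b,(400,425))
b=cv2.copyMakeBorder(b,0,100,0,0,0);cv2.imwrite('pics/s3.png',np.hstack([a,b]))
go([0.525+.0109,0.209+.0354,0.205],72.9)
E
```

```text
move [ 1.1 -1.4 85.2] [ 0.    0.   -0.01] t 6.4 pos [0.5369 0.243  0.2902] F [-0.4  0.  -0.2] w 0.0088
```

View pics/s3.png

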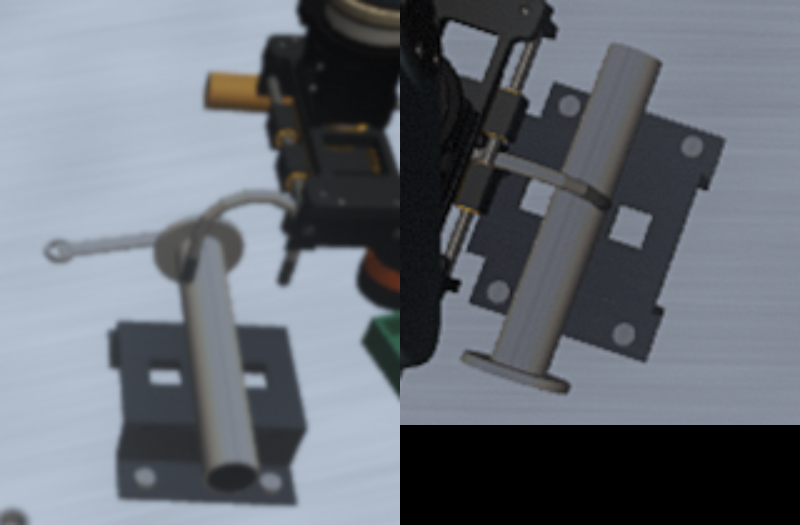

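Left (scene): the U hangs over the pipe with its leg ends at about (190,275) and (287,280). Right (top): it crosses the pipe squarely, with holes at about (535,198) and (632,227). I'll measure the free leg in bracket axes.

```bash
cat > m3.py <<'E'
from h import *
import sys
C=np.array([0.525,0.209]);a=np.radians(-17.1);ex=np.array([np.cos(a),np.sin(a)]);ey=np.array([-ex[1],ex[0]])
for n in('scene','top'):
    c=np.load(n+sys.argv[1]+'.npz');W=pts(c)
    xb=(W[...,:2]-C)@ex;yb=(W[...,:2]-C)@ey;z=W[...,2]
    m=(abs(xb)<0.04)&(yb>-0.07)&(yb<0.02)&(z>0.14)&(z<0.29)
    for lo in np.arange(.14,.29,.015):
        s=m&(z>=lo)&(z<lo+.015)
        if s.sum()>3: print(n,round(lo,3),s.sum(),'xb',np.median(xb[s]).round(4),'yb',np.percentile(yb[s],[5,50,95]).round(4))
    if s.any() or m.any(): print('zmin/max',z[m].min().round(4),z[m].max().round(4))
E
python3 m3.py 3
```

```text
scene 0.17 17 xb 0.0036 yb [-0.0463 -0.0423 -0.0375]
scene 0.185 29 xb 0.0038 yb [-0.0462 -0.0421 -0.0378]
scene 0.2 34 xb 0.0042 yb [-0.0464 -0.043  -0.0375]
scene 0.215 34 xb 0.0039 yb [-0.0459 -0.0426 -0.038 ]
scene 0.23 37 xb 0.0043 yb [-0.0439 -0.0409 -0.0356]
scene 0.245 93 xb 0.0046 yb [-0.0376 -0.0279  0.018 ]
scene 0.26 109 xb 0.0035 yb [-0.0227 -0.0039  0.0133]
zmin/max 0.1753 0.2681
top 0.17 5 xb 0.0018 yb [-0.0431 -0.0426 -0.0414]
top 0.185 14 xb 0.0005 yb [-0.0438 -0.0425 -0.0395]
top 0.2 12 xb 0.001 yb [-0.0434 -0.0424 -0.0398]
top 0.215 20 xb 0.0012 yb [-0.0433 -0.0422 -0.039 ]
top 0.23 34 xb 0.0015 yb [-0.0413 -0.0383 -0.0336]
top 0.245 83 xb 0.0022 yb [-0.0354 -0.0271  0.0072]
top 0.26 134 xb 0.0025 yb [-0.0173 -0.0026  0.0149]
zmin/max 0.1766 0.2697
```

Upright and square. The free leg is about 3 mm outward of ideal, so I'll shift +3 along tool x and go down in stages.

Emit:
{"op": "carry_out", "data": {
  "rows": [
    [[3, 0, 10, 0, 0, 0], [3, 0, 30, 0, 0, 0], [3, 0, 50, 0, 0, 0], [3, 0, 70, 0, 0, 0], [3, 0, 85, 0, 0, 0], [3, 0, 95, 0, 0, 0], [3, 0, 100, 0, 0, 0], [3, 0, 100, 0, 0, 0], [3, 0, 100, 0, 0, 0]]
  ]
}}

```text
time: 7.3
position: [0.5378, 0.247, 0.1908]
tool_rot: [0.804, 0.594, 0.001, 0.0]
ft_force: [-0.4, -0.4, -0.5]
grip_width: 0.0091
```

```bash
python3 - <<'E'
from h import *
c=shot('scene')
a=c['color'][80:230,290:440,::-1]
d=shot('top')
b=d['color'][120:270,70:220,::-1]
cv2.imwrite('pics/s4.png',np.hstack([cv2.resize(a,(400,400)),cv2.resize(b,(400,400))]))
go([0.525+.0109,0.209+.0354,0.14],72.9)
E
```

```text
move [-3.2 -1.1 51.1] [ 0.01 -0.01  0.  ] t 7.4 pos [0.5378 0.2471 0.1911] F [ 0.2  0.1 -0.6] w 0.009
```

View pics/s4.png

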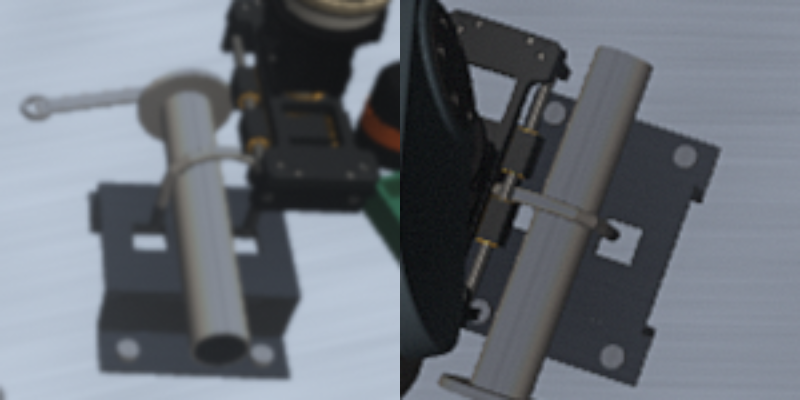

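Right view: the free leg end is at (612,235), inside the hole centred at about (620,243). Part of that offset is parallax. I'll lower it gently to just above home.

Emit:
{"op": "carry_out", "data": {
  "rows": [
    [[-1, 0, 6, 0, 0, 0], [-1, 0, 12, 0, 0, 0], [-1, 0, 18, 0, 0, 0], [-1, 0, 24, 0, 0, 0], [-1, 0, 30, 0, 0, 0], [-1, 0, 36, 0, 0, 0], [-1, 0, 42, 0, 0, 0], [-1, 0, 47, 0, 0, 0], [-1, 0, 50, 0, 0, 0], [-1, 0, 50, 0, 0, 0], [-1, 0, 50, 0, 0, 0]]
  ]
}}

```text
time: 8.5
position: [0.5371, 0.246, 0.1403]
tool_rot: [0.804, 0.594, 0.0, 0.0]
ft_force: [0.5, -0.3, -1.8]
grip_width: 0.0091
```

Emit:
{"op": "carry_out", "data": {
  "rows": [
    [[0, 0, 1, 0, 0, 0], [0, 0, 2, 0, 0, 0], [0, 0, 2, 0, 0, 0]]
  ]
}}

```text
time: 8.8
position: [0.5371, 0.246, 0.1383]
tool_rot: [0.804, 0.594, 0.0, 0.0]
ft_force: [-0.4, 1.4, -0.6]
grip_width: 0.0095
```

Emit:
{"op": "carry_out", "data": {
  "rows": [
    [[0, 0, 0, 0, 0, 0], [0, 0, 0, 0, 0, 0], [0, 0, 0, 0, 0, 0], [0, 0, 0, 0, 0, 0], [0, 0, 0, 0, 0, 0], [0, 0, 0, 0, 0, 0], [0, 0, 0, 0, 0, 0], [0, 0, 0, 0, 0, 0]]
  ],
  "fingers": 0.5
}}

```text
time: 9.6
position: [0.537, 0.2459, 0.1383]
tool_rot: [0.804, 0.594, -0.0, 0.0]
ft_force: [-0.0, 0.6, 0.3]
grip_width: 0.0436
```

Emit:
{"op": "carry_out", "data": {
  "rows": [
    [[0, 0, -5, 0, 0, 0], [0, 0, -15, 0, 0, 0], [0, 0, -35, 0, 0, 0], [0, 0, -65, 0, 0, 0], [0, 0, -95, 0, 0, 0], [0, 0, -125, 0, 0, 0], [-40, 0, -145, 0, 0, 0], [-80, 0, -150, 0, 0, 0], [-120, 0, -150, 0, 0, 0], [-160, 0, -150, 0, 0, 0], [-200, 0, -150, 0, 0, 0], [-240, 0, -150, 0, 0, 0], [-240, 0, -150, 0, 0, 0], [-240, 0, -150, 0, 0, 0]]
  ]
}}

```text
time: 11.0
position: [0.4666, 0.0159, 0.2891]
tool_rot: [0.805, 0.593, 0.001, 0.0]
ft_force: [0.7, 0.9, 0.1]
grip_width: 0.0435
```

```bash
cat > m5.py <<'E'
from h import *
c=shot('scene');d=shot('top')
a=c['color'][80:230,290:440,::-1];b=d['color'][120:270,70:220,::-1]
cv2.imwrite('pics/s5.png',np.hstack([cv2.resize(a,(400,400)),cv2.resize(b,(400,400))]))
C=np.array([0.525,0.209]);A=np.radians(-17.1);ex=np.array([np.cos(A),np.sin(A)]);ey=np.array([-ex[1],ex[0]])
for n,q in(('scene',c),('top',d)):
    W=pts(q);xb=(W[...,:2]-C)@ex;yb=(W[...,:2]-C)@ey;z=W[...,2]
    m=(abs(xb)<.04)&(abs(yb)<.06)&(z>.107);print(n,m.sum(),'zmax',z[m].max().round(4),'xb',np.median(xb[m]).round(4),'yb',np.percentile(yb[m],[3,97]).round(4))
    m=(abs(xb)<.04)&(abs(yb)<.06)&(abs(yb)>.027)&(z>.07);print(n,m.sum(),'xb y>0',np.median(xb[m&(yb>0)]).round(4),'xb y<0',np.median(xb[m&(yb<0)]).round(4),'yb',np.percentile(yb[m],[3,97]).round(4))
    np.savez(n+'0.npz',**q)
o=robot.get_obs();print(o['time'],o['position'].round(3),o['ft_force'].round(1))
E
python3 m5.py; python3 m.py|grep ctr
```

```text
scene 101 zmax 0.1163 xb 0.0032 yb [-0.0234  0.0193]
scene 108 xb y>0 0.0037 xb y<0 0.0032 yb [-0.0422  0.038 ]
top 127 zmax 0.1191 xb 0.0021 yb [-0.0183  0.0239]
top 78 xb y>0 0.0014 xb y<0 0.0023 yb [-0.0396  0.0395]
11.1 [0.467 0.017 0.289] [ 0.4 -0.3 -0.6]
top 290 [178. 341.] ctr [ 0.5813 -0.2028] ext 0.1113 zmax 0.1112 ang -81.7
top 144 [214. 345.] ctr [ 0.5119 -0.2097] ext 0.0516 zmax 0.0961 ang -81.5
scene 184 [197. 171.] ctr [ 0.5126 -0.2125] ext 0.0537 zmax 0.0966 ang 99.1
scene 363 [221. 177.] ctr [ 0.5821 -0.2062] ext 0.1148 zmax 0.1116 ang 98.6
```

View pics/s5.png

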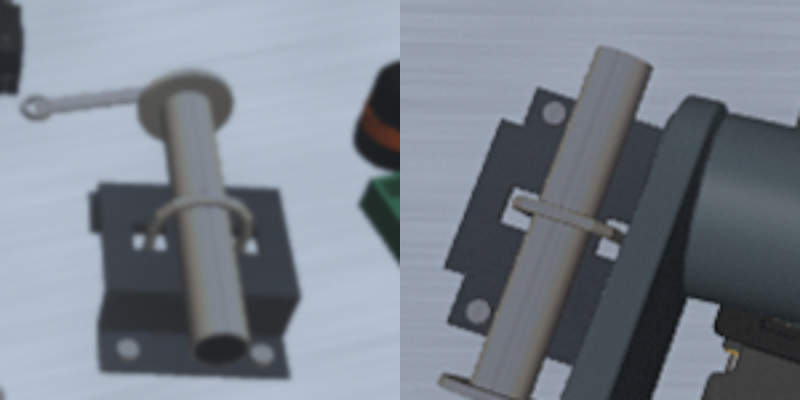

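The U-bolt sits square over the pipe with a leg in each hole: (150,240) and (250,240) in the left view. Its bend top is at about 0.116 m (0.114 expected), and the other two haven't moved. I'll hand the job in.

```bash
python3 -c "
from rig import robot
print(robot.hand_in())"
```

```text
the job is handed in; nothing more can be done
None
```

The middle U-bolt is over the pipe with one leg through each hole, and I handed the job in at about 11 s. I lifted it from the far row by its +y shoulder, lowered it until the bend was about 1–2 mm above the pipe, released it and backed the arm away.

**Position:** in the last images it sat square to the pipe, and about 2 mm or less from the bracket's centre. The top of its bend read 0.116 m in the scene view and 0.119 m in the top view, against 0.114 m nominal. That puts its leg ends at roughly 24–27 mm, under the 34 mm limit.

**Other U-bolts:** the narrow and wide ones stayed in the rack, within about 1 mm of where they started.

**Forces:** the wrist force readings at the end of each move stayed under 3 N.

No check failed. The only disagreement was that 3 mm difference in bend height between the two cameras. The hand-in gave no verdict.

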